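# Slide a sample carrier into the stage pocket

### The arm

A 6-joint arm with a two-finger parallel gripper is mounted at the origin on the work surface. World frame = base frame: x ahead of the robot, y to its left, z up, the work surface at z = 0. Lengths are in m, angles in rad, forces in N, time in s.
With the tool pointing down it reaches from about 0.35 to 0.875 m from the base axis. Payload 4.2 kg.
Tool frame: the origin (TCP) lies at the very end of the fingers, on their centre line; the grasp point (between the pads) lies 19 mm behind it; z points along the fingers, y is the line along which they close (so a half turn about z gives the same grasp; the last joint's range is limited). The gripper opens to 85 mm and grips with 20 to 120 N. Pads are 22 mm wide; open, the fingers measure 114 mm over their backs; the gripper's body (76 mm by 85 mm) begins 54 mm behind the grasp point. The pads swing forward as they close: fully open they stand 13 mm farther back than shut.
Start: joints at [1.605, 0.385, 0.008, 0, -1.194, -0.259], TCP at [0.139, 0.609, 0.231] pointing down, gripper open.
Joint ranges: [-3.14, 3.14], [-1.21, 2.06], [-1.07, 1.41], [-3.16, 2.05], [-2.99, -0.16], [-3.1, 3.1]. Speed limits (rad/s): [2.79, 2.79, 3.14, 3.14, 3.14, 3.14].

### API

Orientations are given as a unit quaternion [w, x, y, z].
In Python, from plant import bot, viewer, workorder gives the robot as it stands.
- The arm moves only by the shell command python3 -m creep 'ROWS' [FORCE]. ROWS is a JSON object of lists of equal length, an entry for each row: "grip": the opening, from 0 (shut) to 1 (fully open); "translation": the shift along the world's x, y, z in mm, a list of three; "turn": the turn about the world's z in rad. In form: {"grip": [grip, ...], "translation": [[tx, ty, tz], ...], "turn": [turn, ...]}. A call has 1 to 12 rows; each row is the pose to reach, as a shift and turn from the pose commanded when the call began; what a row does not reach only later rows make up. A row lasts 1/10 s, in which the tool goes at most 50 mm and 8.59 degrees, less where a joint would pass 70% of its speed; a pose out of reach is approached as far as the arm can. A call with a gripper value outside its range is refused whole. The fingers move at their own pace and stop on an object; FORCE is the grip in N (left out, the last holds). Time passes only in rows, so rows that repeat a pose let the fingers close. It gives the time, the measured TCP pose, the force, the opening and the grip force at its end, in the units of the state.
- bot.get_state(): the state, without advancing time (a new reading comes with each control period).
- viewer.grab_frame(name): name is "scene" or "top" or "wrist"; returns the picture (480x640x3 uint8, red, green, blue); there is no depth.
- viewer.camera_model(name): a dict with "camera_matrix" (3x3 intrinsics, pixels), "pose" (4x4, takes a point from camera to world coordinates). Camera axes: x right, y down, z forward; pixel columns grow to the right and rows downward; lengths in m; the calibration is good to about 2 mm. A picture is of the moment at which its call begins: read the wrist's pose just before it. camera_model takes no time and is no camera call; for the wrist camera it gives the pose at the moment of the call.
- workorder.close_job(): hands the job in; it is judged then, once.
The state is a dict: "clock": time; "q": joint angles; "joint_vel": joint speeds; "joint_efforts": joint torques, N m; "position": TCP position; "ee_rot": TCP orientation; "contact_force": force on the tool from outside, world axes, zero at the start; "wrist_torque": the same for the moment, N m; "finger_gap": opening from 0.0 (shut) to 1.0 (fully open); "gripper_force": force on a finger pad.
Only numpy, scipy, OpenCV 4.12 (cv2) and the standard library are available. Lean on these libraries where they do the work, as an engineer would, in place of code of your own. Each camera call takes 0.05 s, during which the arm holds its last target. There are 200 camera calls.

### The job

Load the blue-tabbed sample carrier into the round pocket of the sample stage: set it down flat on the bare end of the stage's plate, at the white outline, then slide it along the plate by feel, never lifting it off, until it drops fully home in the pocket, and let go. Do not lower it into the pocket from above, press and push on the stage only gently (never 14 N or more), and leave the yellow spare, the lens post, the jar and the screwdriver where they are.

Things in the scene. Friction and masses are not known exactly. Their poses are not given: they have to be found in the camera images.
- stage: Fixed sample stage. Origin at the centre of its base's underside, on the bench; z up. It carries a grey plate, 120 mm along x by 220 mm along y, flat upper face 40 mm above the origin, with a white-ringed landing end and one round pocket, both on x = 0. The plate may have been left up to 20 mm either way along y; ring and pocket shift with it, this pose does not. Its drive holds against pushes under 40 N.
- stage_landing (a point): Point on the plate's upper face at stage x = 0, y = -60 mm: the bare landing end. A painted white ring of 60 mm is centred here with the plate mid-travel, up to 20 mm off along y otherwise. Fixed to the base; axes as the stage.
- stage_pocket (a point): Point at face height at stage x = 0, y = +50 mm: where the pocket's centre is with the plate mid-travel. The true centre is up to 20 mm off along y either way and has to be found by sliding along y. The pocket is 53 mm in diameter, 4 mm deep, with a black floor and a 1.5 mm chamfer at its mouth. Fixed to the base; axes as the stage.
- carrier_disc (a point): The disc of the carrier to load: aluminium, diameter 50 mm, 6 mm thick, with a sprung blue grip tab above its middle; about 80 g. Point on the axis half-way up the disc (3 mm above its underside), z up. It starts flat on the mat (point 7 mm above the bench); flat on the plate the point is 43 mm up, home in the pocket 39 mm.
- carrier_tab (a point): Where to pinch that carrier: the upright blue tab, 12 mm thick (along x), 24 mm wide (y), 30 mm tall, spanning 15 to 45 mm above the disc's underside when free; point on the axis 35 mm above the underside. The tab stands on a spring and sinks straight down up to 8 mm: pressing starts it at 1.5 N, then 1.2 N per mm, rigid beyond. It does not yield sideways.
- spare_tab (a point): The spare carrier, alike but with a yellow tab, on the same mat; same tab point and axes. Not to be moved.
- mat: Fixed black rubber mat 220 x 90 x 4 mm that the two carriers stand on, about 110 mm apart along its x axis; which is at which end varies. Origin at the centre of its underside.
- lens_post_c (a point): Loose lens in a black ring on a steel post with a round foot of 60 mm, 107 mm tall; point on the post's axis 50 mm up. Not to be moved.
- jar_c (a point): Loose amber jar with a white cap, 52 mm in diameter, 60 mm tall; point at its centre, 30 mm up. Not to be moved.
- driver_grip (a point): Loose red-handled screwdriver 160 mm long lying on the bench; point in its handle, x along it towards the blade. Not to be moved.
There are look-alikes about, which are no part of the job. What is shaped like the part that bears carrier_disc but red or turquoise is not meant.

How it is judged:
By the outcome, as a careful person would: the job done as asked, in the order asked, and still so for the second after the job is handed in, with the robot touching nothing.
It also fails if it takes over 51 s, if anything falls off the work surface, if the arm or the gripper's body presses on something with over 40 N, if the wrist force passes 120 N, or if a joint passes its speed limit or range.

## Working session

There is one attempt and no reset: what is moved stays moved. The work goes in short steps, Python scripts to look and compute and a shell command to move; the robot and the scene stay as the last step left them, time stands still between calls to the robot, and variables do not carry over. Pictures are saved under pics/ and viewed, at most 10 in all, crops included, and the job is handed in when it is done.

```bash
ls; mkdir -p pics; python3 - <<'E'
from plant import bot,viewer
import cv2
s=bot.get_state();print({k:s[k] for k in('clock','position','ee_rot','contact_force','finger_gap')})
import numpy as np
a=viewer.grab_frame("scene");b=viewer.grab_frame("top")
cv2.imwrite('pics/scene.png',a[:,:,::-1]);cv2.imwrite('pics/top.png',b[:,:,::-1])
for n in("scene","top","wrist"):
  m=viewer.camera_model(n);print(n,np.round(m['camera_matrix'],1).tolist(),np.round(m['pose'],4).tolist())
E
```

```text
pics
{'clock': 0.0, 'position': array([0.13916129, 0.60871153, 0.23022533]), 'ee_rot': array([ 1.09595220e-03,  9.93682502e-01, -1.12222456e-01, -6.17905536e-05]), 'contact_force': array([ 0.44427963, -0.35036305, -0.6185255 ]), 'finger_gap': 1.0019113111670186}
scene [[612.9, 0.0, 308.2], [0.0, 612.9, 254.7], [0.0, 0.0, 1.0]] [[-0.8881, 0.259, -0.3798, 1.0206], [0.4597, 0.4999, -0.7341, 0.7997], [-0.0003, -0.8265, -0.563, 0.7364], [0.0, 0.0, 0.0, 1.0]]
top [[558.0, 0.0, 310.9], [0.0, 558.0, 244.7], [0.0, 0.0, 1.0]] [[-0.1066, -0.9704, 0.2169, 0.3554], [-0.9943, 0.1046, -0.0207, -0.0581], [-0.0026, -0.2178, -0.976, 1.0786], [0.0, 0.0, 0.0, 1.0]]
wrist [[337.7, 0.0, 322.3], [0.0, 337.7, 241.3], [0.0, 0.0, 1.0]] [[-0.2226, -0.926, -0.3049, 0.2176], [-0.9749, 0.212, 0.0678, 0.5913], [0.0018, 0.3124, -0.95, 0.3735], [0.0, 0.0, 0.0, 1.0]]
```

View pics/scene.png

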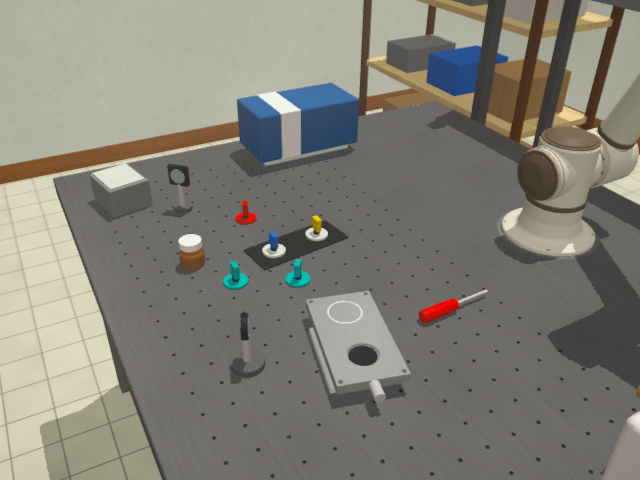

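View pics/top.png

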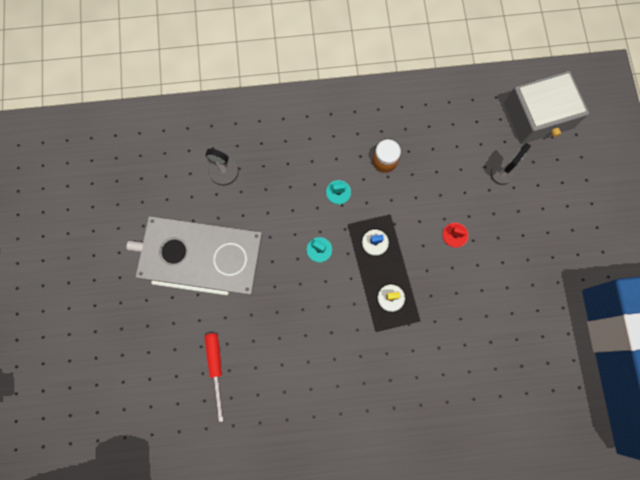

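Candidates (top view): blue tab on a white disc on the mat (376,240), scene (274,241), which is the one that fits. Others are the yellow spare (392,296), turquoise look-alikes (339,190) and (319,248), and red (456,233). The ring is at (230,259) and the pocket at (174,251). The lens post, at (222,165), stands near the stage.

```bash
cat > h.py <<'E'
import numpy as np,cv2
from plant import bot,viewer
def ray(m,px,z):
    K=np.array(m['camera_matrix']);T=np.array(m['pose'])
    d=T[:3,:3]@np.linalg.solve(K,np.array([px[0],px[1],1.]));o=T[:3,3]
    return o+d*(z-o[2])/d[2]
def blobs(mask,amin):
    cs,_=cv2.findContours(mask.astype(np.uint8),cv2.RETR_EXTERNAL,cv2.CHAIN_APPROX_NONE)
    return [c for c in cs if cv2.contourArea(c)>amin]
E
python3 - <<'E'
from h import *
for n in('top','scene'):
    im=cv2.imread(f'pics/{n}.png');m=viewer.camera_model(n);hsv=cv2.cvtColor(im,cv2.COLOR_BGR2HSV);H,S,V=[hsv[...,i].astype(int) for i in range(3)]
    roi=np.zeros(H.shape,bool)
    if n=='top': roi[200:340,120:430]=1
    else: roi[200:420,230:420]=1
    def show(name,mask,zs,a):
        for c in blobs(mask&roi,a):
            M=cv2.moments(c);p=(M['m10']/M['m00'],M['m01']/M['m00']);e=cv2.fitEllipse(c)
            print(n,name,np.round(p,1),'el',np.round(e[0],1),np.round(e[1],1),'A',M['m00'],[np.round(ray(m,e[0],z)*1000,1).tolist() for z in zs])
    show('blue',(H>100)&(H<130)&(S>120),[.034,.049],10)
    show('yellow',(H>18)&(H<35)&(S>150),[.034,.049],10)
    show('white',(S<40)&(V>195),[.010,.040],60)
    show('black',(V<30),[.036,.040],150)
    g=((S<40)&(V>110)&roi)
    for c in blobs(g,4000):
        r=cv2.minAreaRect(c);b=cv2.boxPoints(r);w=[ray(m,p,.04)*1000 for p in b]
        print('plate',np.round(b,0).tolist(),np.round(w,0).tolist())
        ap=cv2.approxPolyDP(cv2.convexHull(c),6,True)[:,0];print('poly',ap.tolist(),[np.round(ray(m,p,.04)[:2]*1000,1).tolist() for p in ap])
im=cv2.imread('pics/top.png')[195:335,120:430];a=cv2.resize(im,None,fx=2.5,fy=2.5)
cv2.imwrite('pics/crop.png',a)
E
```

```text
top blue [376.1 239. ] el [376.  238.9] [ 7.4 12.5] A 68.0 [[585.4, -205.9, 34.0], [582.1, -203.8, 49.0]]
top yellow [392.4 295.8] el [392.4 295.8] [ 6.1 12.9] A 57.5 [[473.3, -222.0, 34.0], [471.6, -219.6, 49.0]]
top white [391.  297.5] el [391.  297.5] [24.5 25. ] A 479.0 [[473.1, -222.6, 10.0], [469.8, -218.0, 40.0]]
top white [190.  287.4] el [190.7 287.5] [ 2.7 91.6] A 152.5 [[533.6, 159.0, 10.0], [528.6, 152.9, 40.0]]
top white [229.6 258.9] el [229.6 258.9] [32.2 33.4] A 843.5 [[581.6, 80.1, 10.0], [575.2, 76.2, 40.0]]
top white [134.6 245.9] el [134.7 245.9] [ 5.7 17.2] A 69.5 [[627.5, 263.3, 10.0], [619.8, 254.3, 40.0]]
top white [375.  241.8] el [374.9 241.8] [23.4 24.6] A 449.5 [[585.1, -206.5, 10.0], [578.7, -202.3, 40.0]]
plate [[120.0, 283.0], [129.0, 213.0], [272.0, 230.0], [264.0, 300.0]] [[551.0, 284.0, 40.0], [687.0, 263.0, 40.0], [623.0, -9.0, 40.0], [490.0, 19.0, 40.0]]
poly [[126, 242], [148, 216], [272, 230], [250, 294], [153, 285], [135, 276]] [[629.3, 270.6], [676.4, 226.5], [622.9, -9.0], [504.4, 43.2], [540.9, 223.0], [561.6, 256.0]]
scene blue [273.2 239.2]
[... 263 characters left out ...]
.8, 237.0, 10.0], [622.9, 260.3, 40.0]]
scene white [344.6 311.7] el [344.5 311.8] [22.1 35.2] A 608.0 [[557.2, 50.2, 10.0], [576.3, 81.2, 40.0]]
scene white [274.9 249.7] el [273.6 249.4] [11.1 20.5] A 87.0 [[587.1, -199.2, 10.0], [605.0, -157.9, 40.0]]
scene white [317.7 233.3] el [316.4 233. ] [10.2 20.1] A 79.0 [[475.2, -215.3, 10.0], [497.7, -173.4, 40.0]]
plate [[230.0, 419.0], [230.0, 247.0], [419.0, 247.0], [419.0, 419.0]] [[846.0, 215.0, 40.0], [681.0, -207.0, 40.0], [336.0, -29.0, 40.0], [603.0, 341.0, 40.0]]
poly [[415, 301], [419, 419], [230, 419], [230, 292], [250, 277], [329, 247]] [[447.3, 113.6], [602.7, 340.8], [845.8, 215.0], [736.0, -66.0], [684.8, -92.2], [500.0, -113.6]]
```

View pics/crop.png

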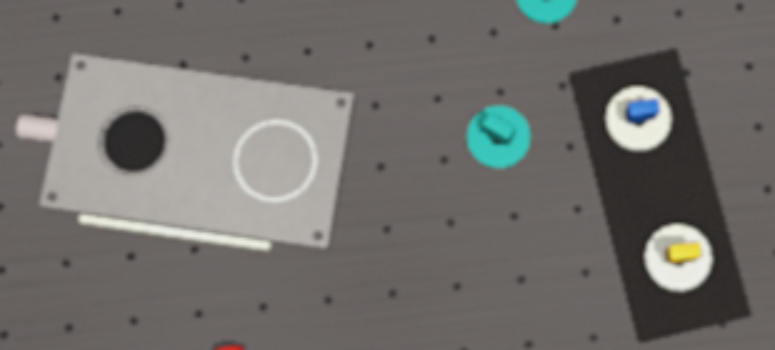

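Crop: blue tab on its white disc at the upper end of the mat; ring at right, pocket at left of the plate. Next I'll refine the plate axis, the pocket and the tab's yaw.

```bash
python3 - <<'E'
from h import *
im=cv2.imread('pics/top.png');m=viewer.camera_model('top');g=cv2.cvtColor(im,cv2.COLOR_BGR2GRAY)
hsv=cv2.cvtColor(im,cv2.COLOR_BGR2HSV)
roi=np.zeros(g.shape,bool);roi[205:310,120:280]=1
msk=((g>125)&roi).astype(np.uint8);msk=cv2.morphologyEx(msk,cv2.MORPH_OPEN,np.ones((17,17)))
c=max(blobs(msk,2000),key=cv2.contourArea)
w=np.array([ray(m,p,.04)[:2]*1000 for p in c[:,0].astype(float)],np.float32)
r=cv2.minAreaRect(w);print('plate world',r,cv2.boxPoints(r).round(1).tolist())
for c in blobs((g<70)&(np.indices(g.shape)[1]>150)&(np.indices(g.shape)[1]<200)&(np.indices(g.shape)[0]>232)&(np.indices(g.shape)[0]<272),200):
    e=cv2.fitEllipse(c);print('pocket',e,[ray(m,e[0],z)*1000 for z in(.036,.04)])
b=blobs((hsv[...,0]>100)&(hsv[...,0]<130)&(hsv[...,1]>120)&(np.indices(g.shape)[1]<430)&(np.indices(g.shape)[1]>340),10)
for c in b:
    w=np.array([ray(m,p,.049)[:2]*1000 for p in c[:,0].astype(float)],np.float32);print('tab',cv2.minAreaRect(w))
q=[ray(m,p,.004)[:2]*1000 for p in ((348.4,224.4),(390.8,214.8),(420,320.4),(376,331.6))]
print('mat',np.round(q,1).tolist())
print(ray(m,(223,175),0.)*1000)
E
python3 -m creep '{"grip":[1,1,1,1,1,1,1,1,1,1,1,1],"translation":[[23,-42,0],[46,-84,0],[69,-126,0],[92,-168,0],[115,-210,0],[138,-252,0],[161,-294,0],[184,-336,0],[207,-378,0],[230,-420,0],[253,-462,0],[276,-504,0]],"turn":[-0.1,-0.2,-0.3,-0.4,-0.5,-0.6,-0.7,-0.8,-0.9,-1.0,-1.1,-1.2]}' 30
```

```text
plate world ((586.571533203125, 136.30899047851562), (223.81101989746094, 130.27684020996094), 75.4427719116211) [[495.3999938964844, 44.400001525878906], [621.5, 11.600000381469727], [677.7000122070312, 228.1999969482422], [551.7000122070312, 261.0]]
pocket ((173.3240509033203, 251.05691528320312), (21.78487777709961, 23.1160945892334), 54.299442291259766) [array([602.87664276, 182.47221623,  36.        ]), array([601.92699912, 181.54914872,  40.        ])]
tab ((581.8751831054688, -204.69677734375), (21.122501373291016, 15.563374519348145), 83.84412384033203)
mat [[627.3, -159.5], [637.9, -246.0], [424.2, -272.7], [412.1, -186.2]]
[759.0114553   81.62066029   0.        ]
clock: 1.3
position: [0.4156, 0.1033, 0.2314]
ee_rot: [-0.0, 0.756, -0.655, -0.0]
contact_force: [0.9, 0.2, 0.5]
finger_gap: 0.999
gripper_force: 0.0
```

```bash
python3 -m creep '{"grip":[1,1,1,1,1,1,1,1],"translation":[[24,-43,0],[48,-86,0],[72,-129,0],[96,-172,-10],[120,-215,-30],[145,-258,-50],[169,-309,-80],[169,-309,-80]],"turn":[0,0,0,0,0,0,0,0]}'
python3 - <<'E'
from h import *
m=viewer.camera_model('wrist');im=viewer.grab_frame('wrist')[:,:,::-1].copy();cv2.imwrite('pics/w1.png',im)
np.savez('w1.npz',K=m['camera_matrix'],T=m['pose'])
hsv=cv2.cvtColor(im,cv2.COLOR_BGR2HSV)
for c in blobs((hsv[...,0]>100)&(hsv[...,0]<130)&(hsv[...,1]>120),60):
    print(cv2.boundingRect(c));
    w=np.array([ray(m,p,.049)[:2]*1000 for p in c[:,0].astype(float)],np.float32);print('tab',cv2.minAreaRect(w))
for c in blobs((hsv[...,1]<40)&(hsv[...,2]>190),200):
    e=cv2.fitEllipse(c);print('white',e,ray(m,e[0],.01)*1000)
s=bot.get_state();print(s['clock'],s['position'])
E
```

```text
clock: 2.1
position: [0.5838, -0.2066, 0.1476]
ee_rot: [0.001, 0.756, -0.655, -0.002]
contact_force: [-0.4, 0.5, -0.6]
finger_gap: 0.999
gripper_force: 0.0
(311, 219, 17, 39)
tab ((585.9197998046875, -208.9004669189453), (11.569993019104004, 30.06757354736328), 5.437905311584473)
white ((449.07708740234375, 226.55274963378906), (49.72380447387695, 57.044464111328125), 53.53486251831055) [ 474.76679779 -223.05720808   10.        ]
white ((319.55645751953125, 226.62228393554688), (50.87397003173828, 55.963680267333984), 94.71281433105469) [ 585.61836488 -207.19900483   10.        ]
white ((79.52059173583984, 152.5703125), (69.63020324707031, 78.4144515991211), 114.37222290039062) [ 785.04744973 -241.14577905   10.        ]
2.15 [ 0.58383718 -0.20738129  0.14661318]
```

View pics/w1.png

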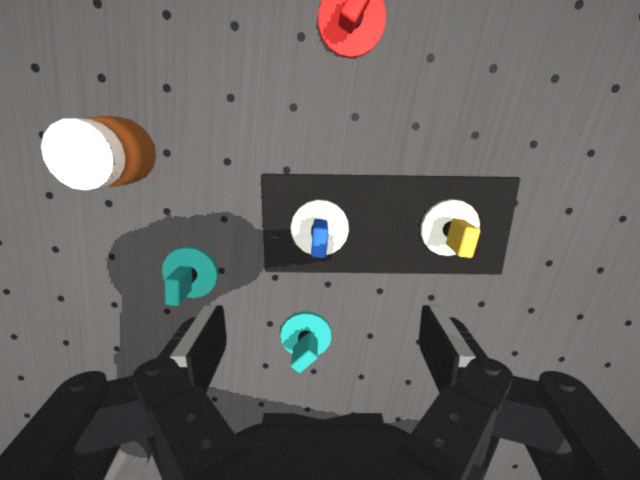

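Wrist view: blue tab at (319,238) midway between the fingers, yellow at (462,238). All three views agree on about (585,-206). Descending to pinch.

```bash
python3 -m creep '{"grip":[1,1,1,1,0.6,0.3,0.1,0,0,0,0,0],"translation":[[2,0,-40],[2,0,-80],[2,0,-127],[2,0,-127],[2,0,-127],[2,0,-127],[2,0,-127],[2,0,-127],[2,0,-127],[2,0,-127],[2,0,-127],[2,0,-127]],"turn":[-0.04,-0.04,-0.04,-0.04,-0.04,-0.04,-0.04,-0.04,-0.04,-0.04,-0.04,-0.04]}' 40
```

```text
clock: 3.35
position: [0.5868, -0.2038, 0.0248]
ee_rot: [-0.0, 0.744, -0.669, 0.001]
contact_force: [0.5, 0.4, 2.4]
finger_gap: 0.132
gripper_force: 42.6
```

```bash
python3 -m creep '{"grip":[0,0,0,0,0,0,0,0,0,0,0],"translation":[[0,0,40],[0,0,80],[-2,40,90],[-3,80,90],[-5,120,90],[-6,160,90],[-8,200,90],[-9,240,90],[-11,280,90],[-11,280,90],[-11,280,90]],"turn":[0,0,0,0,0,0,0,0,0,0,0]}'
python3 - <<'E'
from h import *
s=bot.get_state();print(s['clock'],s['position'],s['contact_force'],s['finger_gap'])
m=viewer.camera_model('wrist');im=viewer.grab_frame('wrist')[:,:,::-1].copy();cv2.imwrite('pics/w2.png',im)
np.savez('w2.npz',K=m['camera_matrix'],T=m['pose'])
E
```

```text
clock: 4.45
position: [0.5747, 0.0771, 0.1136]
ee_rot: [0.001, 0.744, -0.668, -0.0]
contact_force: [0.7, -0.5, -0.7]
finger_gap: 0.131
gripper_force: 42.1
4.45 [0.57467085 0.07708922 0.11364623] [ 0.71932907 -0.45544795 -0.71381518] 0.13110780227573263
```

View pics/w2.png

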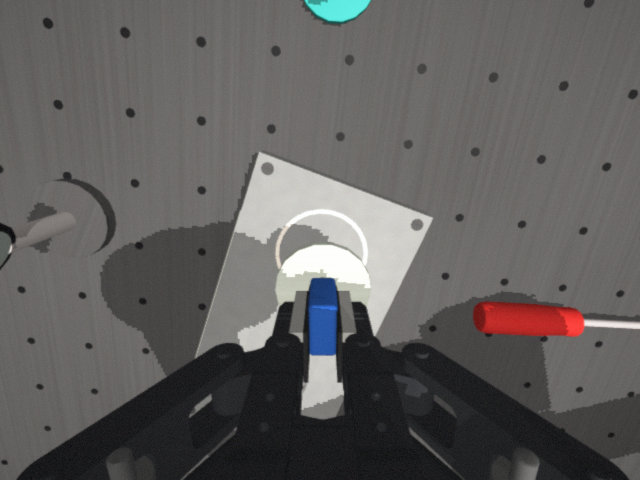

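Wrist view: the disc, held at (323,285), hangs over the ring whose far arc shows at (322,212). Plate corners are at (260,152) and (432,217). Next: fit the circles for ring and disc positions.

```bash
python3 - <<'E'
from h import *
d=np.load('w2.npz');m=dict(camera_matrix=d['K'],pose=d['T']);im=cv2.imread('pics/w2.png');g=cv2.cvtColor(im,cv2.COLOR_BGR2GRAY)
def circ(P):
    A=np.c_[2*P,np.ones(len(P))];s=np.linalg.lstsq(A,(P**2).sum(1),rcond=None)[0];return s[:2],np.sqrt(s[2]+s[0]**2+s[1]**2)
hsv=cv2.cvtColor(im,cv2.COLOR_BGR2HSV)
# ring: brightest along columns above the disc
P=[];D=[]
for x in range(284,362,3):
    col=g[200:262,x].astype(int)
    r=200+int(np.argmax(col[:int(max(20,0.02*(x-323)**2+20))]));P.append((x,r))
for x in range(286,362,3):
    y0=int(244+0.006*(x-323)**2)
    col=g[232:285,x].astype(int);dd=np.diff(col);D.append((x,232+int(np.argmax(dd))+.5))
print(P[::5],D[::5])
def rob(px,z,name):
    W=np.array([ray(m,p,z)[:2]*1000 for p in px])
    for _ in range(4):
        c,r=circ(W);e=np.abs(np.hypot(*(W-c).T)-r);W=W[e<max(1.,2*np.median(e))]
    print(name,z,c.round(1),round(r,1),len(W))
rob(P,.04,'ring')
for z in(.097,.101,.105): rob(D,z,'disc')
a=[ray(m,p,.04)*1000 for p in((260,152),(432,217))];print('corners',a,np.degrees(np.arctan2(*(a[0]-a[1])[[1,0]])),np.linalg.norm(a[0]-a[1]))
for z in(.097,.101,.105):print([ray(m,p,z)*1000 for p in((276,284),(370,284))])
E
```

```text
[(284, 230), (299, 216), (314, 211), (329, 211), (344, 216), (359, 229)] [(286, 259.5), (301, 248.5), (316, 244.5), (331, 244.5), (346, 249.5), (361, 261.5)]
ring 0.04 [575.4  77.6] 30.6 26
disc 0.097 [574.8  76. ] 24.9 26
disc 0.101 [575.  74.] 24.3 26
disc 0.105 [575.2  72. ] 23.6 26
corners [array([620.4046238 ,  14.40089613,  40.        ]), array([505.33878456,  43.74978877,  40.        ])] -14.308873012642461 118.7497573005262
[array([599.08978258,  75.53645571,  97.        ]), array([550.49068975,  70.28823391,  97.        ])]
[array([598.70203027,  73.58251467, 101.        ]), array([551.31892846,  68.46560788, 101.        ])]
[array([598.31427796,  71.62857363, 105.        ]), array([552.14716718,  66.64298186, 105.        ])]
```

```bash
python3 -m creep '{"grip":[0,0,0,0,0,0,0],"translation":[[0,1,-20],[0,1,-38],[0,1,-44],[0,1,-47],[0,1,-49],[0,1,-50],[0,1,-50]],"turn":[0,0,0,0,0,0,0]}'
```

```text
clock: 5.2
position: [0.5756, 0.0772, 0.0649]
ee_rot: [-0.0, 0.744, -0.669, 0.0]
contact_force: [-0.1, -0.4, -0.3]
finger_gap: 0.131
gripper_force: 42.2
```

```bash
python3 -m creep '{"grip":[0,0,0,0],"translation":[[0,0,-1],[0,0,-2],[0,0,-3],[0,0,-3]],"turn":[0,0,0,0]}'
```

```text
clock: 5.6
position: [0.5754, 0.0774, 0.0616]
ee_rot: [-0.0, 0.744, -0.669, 0.0]
contact_force: [-0.0, 0.5, 2.1]
finger_gap: 0.132
gripper_force: 42.4
```

```bash
python3 -m creep '{"grip":[0,0,0,0,0],"translation":[[0,0,-1],[0,0,-2],[0,0,-3],[0,0,-4],[0,0,-4]],"turn":[0,0,0,0,0]}'
```

```text
clock: 6.1
position: [0.5754, 0.0774, 0.0578]
ee_rot: [-0.0, 0.744, -0.669, 0.0]
contact_force: [-2.1, 1.2, 7.3]
finger_gap: 0.13
gripper_force: 43.1
```

```bash
python3 -m creep '{"grip":[0,0,0,0,0,0,0,0,0,0,0,0],"translation":[[1,3.9,0],[2,7.7,0],[3,11.6,0],[4,15.5,0],[5,19.4,0],[6,23.2,0],[7,27.1,0],[8,31,0],[9,34.9,0],[10,38.7,0],[11,42.6,0],[12,46.5,0]],"turn":[0,0,0,0,0,0,0,0,0,0,0,0]}'
```

```text
clock: 7.3
position: [0.5872, 0.1224, 0.0579]
ee_rot: [0.001, 0.744, -0.669, 0.0]
contact_force: [-0.9, -4.8, 6.7]
finger_gap: 0.132
gripper_force: 43.1
```

```bash
python3 -m creep '{"grip":[0,0,0,0,0,0,0,0,0,0,0,0],"translation":[[1,3.9,0],[2,7.7,0],[3,11.6,0],[4,15.5,0],[5,19.4,0],[6,23.2,0],[7,27.1,0],[8,31,0],[9,34.9,0],[10,38.7,0],[11,42.6,0],[12,46.5,0]],"turn":[0,0,0,0,0,0,0,0,0,0,0,0]}'
```

```text
clock: 8.5
position: [0.5992, 0.1688, 0.0579]
ee_rot: [0.001, 0.744, -0.669, 0.0]
contact_force: [-0.9, -4.7, 7.3]
finger_gap: 0.132
gripper_force: 43.0
```

```bash
python3 - <<'E'
from h import *
s=bot.get_state();print(s['clock'],s['position'],s['contact_force'])
m=viewer.camera_model('wrist');im=viewer.grab_frame('wrist')[:,:,::-1].copy();cv2.imwrite('pics/w3.png',im)
np.savez('w3.npz',K=m['camera_matrix'],T=m['pose'])
m=viewer.camera_model('top');im=viewer.grab_frame('top')[:,:,::-1].copy();cv2.imwrite('pics/t3.png',cv2.resize(im[200:320,110:290],None,fx=4,fy=4))
E
```

```text
8.5 [0.59922491 0.16875528 0.05788995] [-0.94598422 -4.72300231  7.32903202]
```

View pics/w3.png

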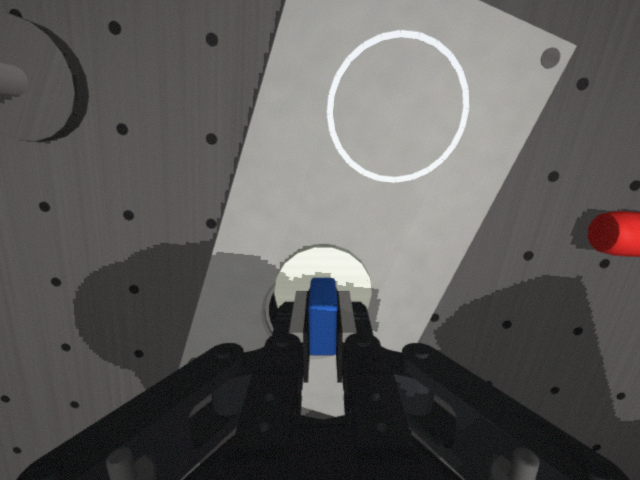

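The disc lies flat at (323,290), with the pocket's rim peeking out at (268,305). The ring is in full view at (398,106). I'll measure the remaining offset relative to the ring and plate.

```bash
python3 - <<'E'
from h import *
d=np.load('w3.npz');m=dict(camera_matrix=d['K'],pose=d['T']);im=cv2.imread('pics/w3.png');g=cv2.cvtColor(im,cv2.COLOR_BGR2GRAY)
def circ(W):
    for _ in range(4):
        A=np.c_[2*W,np.ones(len(W))];s=np.linalg.lstsq(A,(W**2).sum(1),rcond=None)[0];c=s[:2];r=np.sqrt(s[2]+c@c)
        e=np.abs(np.hypot(*(W-c).T)-r);W=W[e<max(.6,2*np.median(e))]
    return c,r,len(W)
roi=np.zeros(g.shape,bool);roi[20:190,318:480]=1
ys,xs=np.where((g>205)&roi)
ring,r,n=circ(np.array([ray(m,p,.04)[:2]*1000 for p in zip(xs,ys)]));print('ring',ring,r,n)
# disc outer edge: bright rim vs plate, upper arc
D=[]
for x in range(284,364,2):
    col=cv2.GaussianBlur(g,(3,3),0)[236:285,x].astype(int);D.append((x,236+int(np.argmax(np.diff(col)))+.5))
for z in(.044,.046):
    disc,r,n=circ(np.array([ray(m,p,z)[:2]*1000 for p in D]));print('disc',z,disc,r,n)
    for a in(14.3,14.6):
        t=np.radians(a);ux=np.array([np.cos(t),-np.sin(t)]);uy=np.array([np.sin(t),np.cos(t)])
        v=disc-ring;print('stage x,y rel ring',a,v@ux,v@uy)
# plate long left edge line: dark->bright
L=[]
for y in range(60,230,4):
    row=cv2.GaussianBlur(g,(3,3),0)[y].astype(int);x0=int(286-(y)*0.31)
    seg=np.diff(row[x0-25:x0+25]);L.append(ray(m,(x0-25+int(np.argmax(seg))+.5,y),.04)[:2]*1000)
L=np.array(L,np.float32);l=cv2.fitLine(L,cv2.DIST_HUBER,0,.01,.01).ravel();print('edge ang',np.degrees(np.arctan2(l[0],l[1])),l)
nrm=np.array([l[1],-l[0]]);print('ring,disc dist to left edge',(ring-l[2:])@nrm,(disc-l[2:])@nrm)
E
```

```text
ring [575.34392247  77.31197796] 30.299784703062844 2595
disc 0.044 [599.11923925 168.10494145] 24.947506051811754 40
stage x,y rel ring 14.3 0.6128836401161682 93.8522896927982
stage x,y rel ring 14.6 0.12146804453147146 93.85421222540518
disc 0.046 [599.23114102 167.10437223] 24.63026922725884 40
stage x,y rel ring 14.3 0.9684578232925735 92.91036200647311
stage x,y rel ring 14.6 0.4819692528823608 92.91415922435425
edge ang 14.369753 [2.4817853e-01 9.6871430e-01 6.4287256e+02 9.7711838e+01]
ring,disc dist to left edge -60.35314810539716 -59.497802105416085
```

```bash
python3 -m creep '{"grip":[0,0,0,0,0,0],"translation":[[0.5,2.5,0],[1,5,0],[1.5,7.5,0],[2,9.5,0],[2.5,11.2,0],[2.5,11.2,0]],"turn":[0,0,0,0,0,0]}'
```

```text
clock: 9.2
position: [0.6018, 0.1801, 0.0579]
ee_rot: [0.001, 0.744, -0.669, 0.0]
contact_force: [-1.1, -3.6, 6.0]
finger_gap: 0.13
gripper_force: 43.1
```

```bash
python3 -m creep '{"grip":[0,0,0,0,0],"translation":[[0.1,0.5,0],[0.25,1,0],[0.4,1.5,0],[0.5,2,0],[0.5,2,0]],"turn":[0,0,0,0,0]}'
```

```text
clock: 9.7
position: [0.6022, 0.1819, 0.0578]
ee_rot: [0.001, 0.744, -0.669, 0.0]
contact_force: [-1.1, -4.2, 5.8]
finger_gap: 0.129
gripper_force: 43.1
```

```bash
python3 -m creep '{"grip":[0,0,0,0],"translation":[[0.1,0.5,0],[0.25,1,0],[0.4,1.5,0],[0.4,1.5,0]],"turn":[0,0,0,0]}'
```

```text
clock: 10.1
position: [0.6026, 0.1835, 0.0578]
ee_rot: [0.001, 0.744, -0.669, 0.0]
contact_force: [-1.4, -3.1, 5.7]
finger_gap: 0.133
gripper_force: 43.1
```

```bash
python3 -m creep '{"grip":[0,0,0,0],"translation":[[0.1,0.5,0],[0.1,0.5,0],[0.2,1,0],[0.2,1,0]],"turn":[0,0,0,0]}'
```

```text
clock: 10.5
position: [0.6029, 0.1859, 0.0572]
ee_rot: [0.0, 0.744, -0.669, 0.0]
contact_force: [-0.1, -1.6, 1.5]
finger_gap: 0.131
gripper_force: 42.5
```

```bash
python3 -m creep '{"grip":[0,0,0,0],"translation":[[0.1,0.5,0],[0.1,0.5,0],[0.2,1,0],[0.2,1,0]],"turn":[0,0,0,0]}'
```

```text
clock: 10.9
position: [0.603, 0.187, 0.0573]
ee_rot: [0.0, 0.744, -0.669, -0.0]
contact_force: [-0.8, -1.2, 2.1]
finger_gap: 0.125
gripper_force: 42.5
```

The vertical force fell from 6 N to 2 N, as a 4 mm drop should give. I'll press lightly to seat it, ease off, then look.

```bash
python3 -m creep '{"grip":[0,0,0,0],"translation":[[0,-0.5,-1],[0,-0.5,-2],[0,-0.5,-2.5],[0,-0.5,-2.5]],"turn":[0,0,0,0]}'; python3 - <<'E'
from h import *
a=viewer.grab_frame('scene')[:,:,::-1];b=viewer.grab_frame('wrist')[:,:,::-1]
p=cv2.resize(a[285:405,290:420],(390,360),interpolation=cv2.INTER_CUBIC);q=cv2.resize(b[225:345,260:390],(390,360))
cv2.imwrite('pics/c4.png',np.hstack([p,q]))
E
```

```text
clock: 11.3
position: [0.6031, 0.1869, 0.0551]
ee_rot: [-0.0, 0.744, -0.669, -0.0]
contact_force: [-2.2, 1.2, 4.1]
finger_gap: 0.13
gripper_force: 42.9
```

View pics/c4.png

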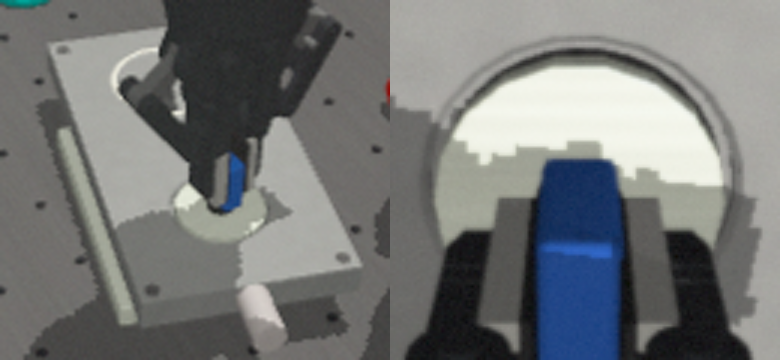

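The disc is seated, with the rim visible all round it (centre right panel, about (580,180)). Easing off, releasing and retreating.

```bash
python3 -m creep '{"grip":[0,0,0,0.3,0.5,0.5,0.5,0.6,0.6],"translation":[[0,0,1],[0,0,2],[0,0,2.5],[0,0,2.5],[0,0,2.5],[0,0,2.5],[0,0,2.5],[0,0,2.5],[0,0,2.5]],"turn":[0,0,0,0,0,0,0,0,0]}' 20; python3 -m creep '{"grip":[0.6,0.6,0.6,0.6,0.6,0.6],"translation":[[0,0,10],[0,0,35],[0,0,70],[0,0,110],[0,0,130],[0,0,130]],"turn":[0,0,0,0,0,0]}'; python3 - <<'E'
from h import *
b=viewer.grab_frame('wrist')[:,:,::-1];a=viewer.grab_frame('scene')[:,:,::-1]
cv2.imwrite('pics/f.png',np.hstack([cv2.resize(a[180:420,170:500],(400,300)),cv2.resize(b,(400,300))]))
E
```

```text
clock: 12.3
position: [0.6031, 0.1864, 0.0572]
ee_rot: [0.0, 0.744, -0.669, -0.0]
contact_force: [-0.6, 0.4, -0.6]
finger_gap: 0.6
gripper_force: 0.0
clock: 12.9
position: [0.6052, 0.1874, 0.1928]
ee_rot: [-0.004, 0.744, -0.668, 0.002]
contact_force: [0.5, 0.2, 0.0]
finger_gap: 0.6
gripper_force: 0.0
```

View pics/f.png

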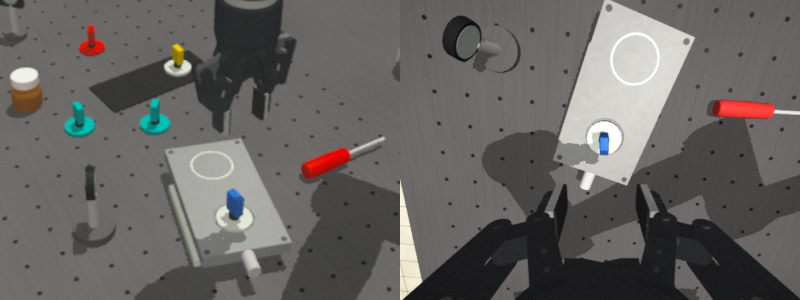

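The carrier stands in the pocket at (604,138), the gripper is clear, and everything else is in place.

```bash
python3 -c "
from plant import workorder
print(workorder.close_job())"
```

```text
the job is handed in; nothing more can be done
None
```

The blue-tabbed carrier was set down at the white outline, slid along the plate until it dropped home in the pocket, and released; force readings peaked at about 9 N in total, nothing else looked moved in the final pictures, and the job was handed in at about 13 s.

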